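# Find the detector module that rattles and show it to the bench camera

### The arm

A 6-joint arm with a two-finger parallel gripper is mounted at the origin on the work surface. World frame = base frame: x ahead of the robot, y to its left, z up, the work surface at z = 0. Lengths are in m, angles in degrees, forces in N, time in s.
With the tool pointing down it reaches from about 0.325 to 0.775 m from the base axis. Payload 5.5 kg.
Tool frame: the origin (TCP) lies between the finger pads; the fingertips stand 19 mm ahead of it and the grasp point (between the pads) is the TCP; z points along the fingers, y is the line along which they close (so a half turn about z gives the same grasp; the last joint's range is limited). The gripper opens to 85 mm and grips with 20 to 120 N. Pads are 22 mm wide; open, the fingers measure 114 mm over their backs; the gripper's body (76 mm by 85 mm) begins 54 mm behind the grasp point. The pads swing forward as they close: fully open they stand 13 mm farther back than shut.
Start: joints at [-78.134, 5.22, 70.514, -0, 104.267, -3.249], TCP at [0.156, -0.579, 0.25] pointing down, gripper open.
Joint ranges: [-164.24, 164.24], [-49.07, 125.15], [9.68, 141.18], [-86.29, 266.29], [3.28, 154.24], [-151.56, 151.56]. Speed limits (degrees/s): [147.25, 147.25, 172.46, 180, 180, 180].

### API

Orientations are given as [roll, pitch, yaw] about the fixed x, y, z axes, in that order (R = Rz(yaw) Ry(pitch) Rx(roll)).
In Python, from station import env, vision gives the robot as it stands. The module is installed in compiled form; this text tells all that it offers.
- The arm moves only by the shell command python3 -m handwheel 'ROWS'. ROWS is JSON, a list of rows, each an object of numbers: "dx", "dy", "dz": the shift along the world's x, y, z in m; "yaw": the turn about the world's z in rad; "gripper": the closure, from 0 (fully open) to 1 (shut). In form: [{"dx": .., "dy": .., "dz": .., "yaw": .., "gripper": ..}, ...]. A call has 1 to 5 rows; each row shifts and turns the commanded pose from where the row before left it; what a row does not reach is not made up. A row lasts 1/12 s, in which the tool goes at most 41.7 mm and 7.16 degrees, less where a joint would pass 70% of its speed; a pose out of reach is approached as far as the arm can. A call is refused whole if a number of a shift passes 0.0417 or a number of a turn 0.125, either way. A call with a gripper value outside its range is refused whole. The fingers move at their own pace and stop on an object; the grip force is fixed at half the most. Time passes only in rows, so rows that do not move let the fingers close. It gives the time, the measured TCP pose, the force, the opening and the grip force at its end, in the units of the state.
- env.observe(): the state, without advancing time (a new reading comes with each control period).
- vision.camera(name): name is "side" or "top" or "wrist"; returns (picture, depth): 384x512x3 uint8, blue, green, red; 384x512 float32, m along the optical axis (not along the pixel's ray), 0 where there is no reading.
- vision.get_calibration(name): a dict with "K" (3x3 intrinsics, pixels), "distortion" ([k1, k2, p1, p2, k3] as OpenCV has them; the pictures are not rectified), "world_from_camera" (4x4, takes a point from camera to world coordinates). Camera axes: x right, y down, z forward; pixel columns grow to the right and rows downward; lengths in m; the calibration is good to about 2 mm. A picture is of the moment at which its call begins: read the wrist's pose just before it. get_calibration takes no time and is no camera call; for the wrist camera it gives the pose at the moment of the call.
- env.sign_off(): hands the job in; it is judged then, once.
The state is a dict: "time": time; "qpos": joint angles; "qvel": joint speeds; "effort": joint torques, N m; "tcp_pos": TCP position; "tool_rot": TCP orientation; "force": force on the tool from outside, world axes, zero at the start; "ft_torque": the same for the moment, N m; "gripper_width": finger opening in m; "finger_force": force on a finger pad.
Only numpy, scipy, OpenCV 4.12 (cv2) and the standard library are available. Lean on these libraries where they do the work, as an engineer would, in place of code of your own. Each camera call takes 0.05 s, during which the arm holds its last target. There are 200 camera calls.

### The job

One of the three sealed detector modules in the carrier has a part broken loose inside. Turn the orange clamp knob anticlockwise to free the blue hold-down bar and slide the bar fully back, away from the robot; then lift the modules out and shake them one at a time until you find the one that rattles, setting each quiet one back upright in its own nest without dropping it. Finish while holding the rattling module still and upright in the gripper in front of the bench camera, its window facing the lens squarely at lens height and about 15 cm away; leave the other things on the bench where they are.

Things in the scene. Friction and masses are not known exactly. Their poses are not given: they have to be found in the camera images.
- case_left_center (a point): centre of the sealed module in the left (+y) nest: upright box, 80 mm deep (x) by 46 wide (y) by 56 high (z), cream, flat dark lid with red dot, round dark-blue window in its +x face, away from the robot; about 600 g. All three look and weigh alike. This point is 28 mm above the underside; x out through the window, z up
- case_mid_center (a point): centre of the middle module, just like the left one. In the one that rattles a 300 g metal slug runs 41 mm along the module's x: after a brisk level stroke (8 cm in a third of a second) it has knocked against the end wall that led and stays there, so the moment at the wrist about the module's y differs by some 0.1 N m between a stroke out and a stroke back. Packed modules: no knock, no change
- case_right_center (a point): centre of the module in the right (-y) nest, just like the left one
- carrier: aluminium module carrier, fixed to the bench: base plate 124 x 376 x 12 mm, origin at the centre of its underside; x away from the robot (towards the module windows), y to the left along the row. Three nests in a row along y at y = +100, 0 and -100 mm: 96 x 60 mm inside, rims 6 mm high, floor 12 mm above the bench, so modules sit in them with 7 to 8 mm play all round
- clamp_knob (a joint): orange bar-shaped clamp knob on the right (-y) end of the hold-down bar, turning about the vertical. 0 = clamped, grows as it turns anticlockwise seen from above, stop at 1.45 rad; its T-bolt frees the bar above about 1.2 rad. It stays where it is left (0.05 N m friction) and travels with the bar
- knob_grip (a point): centre of the knob's grip, a bar 44 x 13 mm and 22 mm high, long along this frame's x (turns with the knob); its top is 11 mm above this point, the bar it stands on 23 mm below
- hold_bar (a joint): sliding of the blue hold-down bar along the carrier's +x: 0 = over the modules, 0.060 m = fully back against its stops, modules free to lift. Slides with about 1.5 N of friction once the knob is freed; may be drawn along by the knob
- bar_mid (a point): middle of the blue hold-down bar (18 x 376 x 8 mm, long along the carrier's y); its underside is 3 mm above the module lids, which it covers near their window side when it is forward. Frame as the carrier's
- camera_lens (a point): front glass of the bench camera, a silver box camera with a black lens on a fixed post, 200 mm above the bench; x runs from the lens back into the camera, so the lens looks along -x, y to the camera's left seen from the robot, z up
- screwdriver: bystander: screwdriver lying on the bench
- cleaner: bystander: white bottle 125 mm high, 48 mm across, standing
- post_holder: bystander: silver post holder with a steel post, 80 mm high, foot 32 mm across
- screw_tray: bystander: blue tray 100 x 75 x 22 mm
- tape: bystander: yellow roll of tape 84 mm across, 19 mm high
- filter_box: bystander: grey box 75 x 55 x 24 mm
Things that resemble listed ones, but are neither listed nor needed, are in the scene too. What is shaped like the part that bears case_left_center but green is not meant. Leave any brown look-alike of the part that bears case_right_center alone.

How it is judged (in metres and radians):
On the way, in this order (a step that is already met when the one before it is completed fails the run):
1. the clamp knob is turned anticlockwise until the bar is free (value of joint clamp_knob above 1.15 rad and value of joint hold_bar below 0.012 m).
2. the hold-down bar is slid fully back (value of joint hold_bar above 0.05 m), for 0.1 s.
3. the module with the loose part is lifted clear of its nest and shaken (((distance between loose_part and case_left_center below 0.04 m and height (world z) of case_left_center above 0.065 m and contact force between the fingers and case_left above 1 N and (contact force between loose_part and case_left above 6 N or angular speed of loose_part above 6 rad/s)) or (distance between loose_part and case_mid_center below 0.04 m and height (world z) of case_mid_center above 0.065 m and contact force between the fingers and case_mid above 1 N and (contact force between loose_part and case_mid above 6 N or angular speed of loose_part above 6 rad/s)) or (distance between loose_part and case_right_center below 0.04 m and height (world z) of case_right_center above 0.065 m and contact force between the fingers and case_right above 1 N and (contact force between loose_part and case_right above 6 N or angular speed of loose_part above 6 rad/s)))).
At the end, for the whole second after the job is handed in: Rattling module held by the fingers alone, still, upright within 15 deg, centre 100-240 mm before the lens and within 30 mm of its axis, window to the lens (lens within 50 mm sideways of the module's forward axis); the other two upright, within 14 mm of their starts; bar 45 mm or more back (value of joint hold_bar above 0.045 m and ((distance between loose_part and case_left_center below 0.04 m and contact force between the fingers and case_left above 2 N and contact force between case_left and bench_camera below 0.1 N and contact force between case_left and carrier below 0.1 N and x of case_left_center in the frame of camera_lens between -0.24 and -0.1 m and angle between case_left_center's own z axis and vertical below 0.26 rad and x of camera_lens in the frame of case_left_center above 0.09 m and y of camera_lens in the frame of case_left_center between -0.05 and 0.05 m and linear speed of case_left below 0.03 m/s and y of case_left_center in the frame of camera_lens between -0.03 and 0.03 m and z of case_left_center in the frame of camera_lens between -0.03 and 0.03 m and distance of each of case_mid_center, case_right_center from where it was at the start of the episode below 0.014 m and angle between each of case_mid_center, case_right_center's own z axis and vertical below 0.08 rad and contact force between the fingers and case_mid below 0.1 N and contact force between the fingers and case_right below 0.1 N) or (distance between loose_part and case_mid_center below 0.04 m and contact force between the fingers and case_mid above 2 N and contact force between case_mid and bench_camera below 0.1 N and contact force between case_mid and carrier below 0.1 N and x of case_mid_center in the frame of camera_lens between -0.24 and -0.1 m and angle between case_mid_center's own z axis and vertical below 0.26 rad and x of camera_lens in the frame of case_mid_center above 0.09 m and y of camera_lens in the frame of case_mid_center between -0.05 and 0.05 m and linear speed of case_mid below 0.03 m/s and y of case_mid_center in the frame of camera_lens between -0.03 and 0.03 m and z of case_mid_center in the frame of camera_lens between -0.03 and 0.03 m and distance of each of case_left_center, case_right_center from where it was at the start of the episode below 0.014 m and angle between each of case_left_center, case_right_center's own z axis and vertical below 0.08 rad and contact force between the fingers and case_left below 0.1 N and contact force between the fingers and case_right below 0.1 N) or (distance between loose_part and case_right_center below 0.04 m and contact force between the fingers and case_right above 2 N and contact force between case_right and bench_camera below 0.1 N and contact force between case_right and carrier below 0.1 N and x of case_right_center in the frame of camera_lens between -0.24 and -0.1 m and angle between case_right_center's own z axis and vertical below 0.26 rad and x of camera_lens in the frame of case_right_center above 0.09 m and y of camera_lens in the frame of case_right_center between -0.05 and 0.05 m and linear speed of case_right below 0.03 m/s and y of case_right_center in the frame of camera_lens between -0.03 and 0.03 m and z of case_right_center in the frame of camera_lens between -0.03 and 0.03 m and distance of each of case_left_center, case_mid_center from where it was at the start of the episode below 0.014 m and angle between each of case_left_center, case_mid_center's own z axis and vertical below 0.08 rad and contact force between the fingers and case_left below 0.1 N and contact force between the fingers and case_mid below 0.1 N))); the arm keeps its last pose, push and grip.
It fails at once if a bystander is moved more than 30 mm (distance of any of screwdriver, cleaner, post_holder, screw_tray, tape, filter_box from where it was at the start of the episode above 0.03 m).
It fails at once if a module is dropped (falls faster than 0.5 m/s with the fingers off it) ((linear speed of case_left above 0.5 m/s and contact force between the fingers and case_left below 0.05 N) or (linear speed of case_mid above 0.5 m/s and contact force between the fingers and case_mid below 0.05 N) or (linear speed of case_right above 0.5 m/s and contact force between the fingers and case_right below 0.05 N)).
It also fails if it takes over 72 s, if anything falls off the work surface, if the arm or the gripper's body presses on something with over 40 N, if the wrist force passes 120 N, or if a joint passes its speed limit or range.

## Working session

There is one attempt and no reset: what is moved stays moved. The work goes in short steps, Python scripts to look and compute and a shell command to move; the robot and the scene stay as the last step left them, time stands still between calls to the robot, and variables do not carry over. Pictures are saved under pics/ and viewed, at most 10 in all, crops included, and the job is handed in when it is done.

```bash
mkdir -p pics
cat > h.py <<'E'
import numpy as np, cv2
from station import env, vision
def snap(n):
    cal=vision.get_calibration(n); img,d=vision.camera(n)
    return img,d,cal
def cloud(d,cal):
    K=np.array(cal["K"],float);D=np.array(cal["distortion"],float);T=np.array(cal["world_from_camera"],float)
    h,w=d.shape;u,v=np.meshgrid(np.arange(w),np.arange(h))
    p=cv2.undistortPoints(np.stack([u,v],-1).reshape(-1,1,2).astype(np.float64),K,D).reshape(h,w,2)
    P=np.dstack([p[...,0]*d,p[...,1]*d,d])
    W=P@T[:3,:3].T+T[:3,3]; W[d<=0]=np.nan
    return W
E
python3 - <<'E'
from h import *
s=env.observe();print(s)
for n in("top","side"):
    i,d,c=snap(n);cv2.imwrite(f"pics/{n}0.png",i);np.savez(f"{n}0.npz",i=i,W=cloud(d,c));print(n,np.round(c["world_from_camera"],3).tolist())
E
```

```text
{'time': 0.0, 'qpos': array([-7.81335358e+01,  5.26313308e+00,  7.05832290e+01,  3.35774883e-04,
        1.04265023e+02, -3.24897789e+00]), 'qvel': array([0.17868907, 0.09833647, 0.01212518, 0.07306978, 0.07486188,
       0.04456016]), 'effort': array([-6.68843077e-04, -4.58736598e+01, -4.18023849e+01, -1.56710144e-04,
        1.17142659e-02, -2.56670472e-07]), 'tcp_pos': array([ 0.15640591, -0.57900498,  0.24913726]), 'tool_rot': array([-1.79888812e+02, -6.63782560e-03,  1.51155181e+01]), 'force': array([-0.61502694, -0.74034183, -0.35760877]), 'ft_torque': array([-0.03476849, -0.01333254, -0.00585192]), 'finger_force': 0.0, 'gripper_width': 0.08563574810311406}
top [[0.013, -0.988, 0.154, 0.282], [-1.0, -0.014, -0.009, -0.0], [0.011, -0.154, -0.988, 1.652], [0.0, 0.0, 0.0, 1.0]]
side [[0.809, -0.442, 0.389, 0.199], [-0.588, -0.59, 0.553, -0.496], [-0.015, -0.676, -0.737, 0.804], [0.0, 0.0, 0.0, 1.0]]
```

View pics/top0.png

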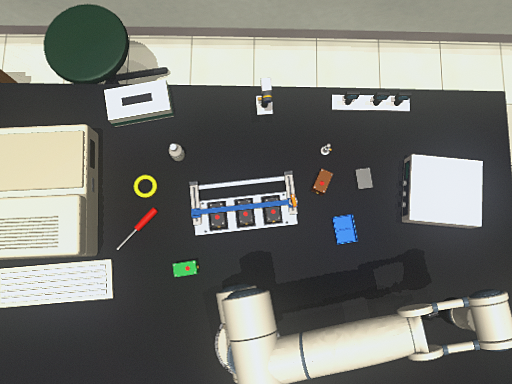

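View pics/side0.png

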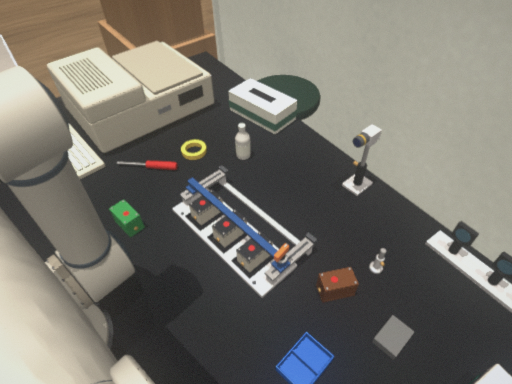

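The top view shows the carrier around (245,205). Its modules are at (217,215), (246,211) and (273,209), the blue bar runs from (192,212) to (295,202), and the orange knob is at (294,201). The bench camera is at (265,95). Look-alikes: the green box at (186,268) and the brown box at (322,181). Neither is in the carrier, so the three cream modules under the blue bar are the ones meant.

Run:
```python
from h import *
for n in("top","side"):
    z=np.load(f"{n}0.npz");i=z["i"];W=z["W"]
    hsv=cv2.cvtColor(i,cv2.COLOR_BGR2HSV);H,S,V=[hsv[...,k].astype(int) for k in range(3)]
    x,y,zz=W[...,0],W[...,1],W[...,2]
    box=(x>.3)&(x<.75)&(y>-.25)&(y<.35)
    blue=(H>100)&(H<125)&(S>120)&(V>80)&box&(zz>.05)
    P=W[blue];print(n,"bar",len(P),P.min(0).round(3),P.max(0).round(3),"med",np.median(P,0).round(4))
    r=cv2.minAreaRect((P[:,:2]*1000).astype(np.float32));print(r)
    k=(H>=5)&(H<=18)&(S>170)&(V>130)&box&(zz>.07);P=W[k];print("knob",len(P),P.mean(0).round(4),P.min(0).round(3),P.max(0).round(3))
    if len(P)>3:
        T=P[P[:,2]>np.percentile(P[:,2],90)-.006];print(" top",T.mean(0).round(4),cv2.minAreaRect((T[:,:2]*1000).astype(np.float32)))
    red=((H<4)|(H>174))&(S>150)&(V>100)&box&(zz>.04)
    nc,l,st,ce=cv2.connectedComponentsWithStats(red.astype(np.uint8))
    for a in range(1,nc):
        if st[a,4]>=4: print("red",ce[a].round(1),st[a,4],np.nanmedian(W[l==a],0).round(4))
    c=(x>.6)&(x<1.0)&(y>-.2)&(y<.1)&(zz>.13)&(zz<.3);P=W[c]
    print("cam",len(P),P.min(0).round(3),P.max(0).round(3),np.median(P,0).round(3))
    pl=(S<40)&(V>140)&(x>.3)&(x<.75)&(y>-.2)&(y<.3)&(zz>.005)&(zz<.02);P=W[pl];print("plate",len(P),cv2.minAreaRect((P[:,:2]*1000).astype(np.float32)))
z=np.load("side0.npz");i=z["i"]
a=cv2.resize(i[160:300,160:370],(800,533),interpolation=cv2.INTER_CUBIC);cv2.imwrite("pics/c1.png",a)
b=cv2.resize(i[110:200,330:400],(467,600),interpolation=cv2.INTER_CUBIC);cv2.imwrite("pics/c2.png",b)
```

```text
top bar 534 [ 0.442 -0.153  0.051] [0.517 0.206 0.092] med [0.4771 0.0409 0.0792]
((478.7698974609375, 27.978836059570312), (35.02079391479492, 359.70416259765625), 6.789394855499268)
knob 18 [ 0.5001 -0.1521  0.1129] [ 0.48  -0.161  0.107] [ 0.518 -0.147  0.118]
 top [ 0.5026 -0.1497  0.1153] ((500.6087341308594, -149.87525939941406), (35.36486053466797, 4.108116149902344), 16.023590087890625)
red [272.5 211.3] 14 [ 0.4662 -0.0854  0.071 ]
red [244.9 213.5] 15 [0.4575 0.0123 0.07  ]
red [216.8 216.6] 13 [0.4425 0.1116 0.0695]
cam 243 [ 0.822 -0.071  0.18 ] [ 0.906 -0.033  0.222] [ 0.864 -0.053  0.211]
plate 1491 ((572.432373046875, 39.036956787109375), (342.18182373046875, 406.9390869140625), 7.302249908447266)
side bar 732 [ 0.439 -0.17   0.055] [0.518 0.206 0.085] med [0.4793 0.0151 0.0794]
((478.3768005371094, 19.234130859375), (32.09934997558594, 379.6574401855469), 7.362307548522949)<stdin>:10: RuntimeWarning: Mean of empty slice.
  ret = um.true_divide(
Traceback (most recent call last):
ValueError: zero-size array to reduction operation minimum which has no identity
```

Run:
```python
from h import *
z=np.load("side0.npz");i=z["i"];W=z["W"]
hsv=cv2.cvtColor(i,cv2.COLOR_BGR2HSV);H,S,V=[hsv[...,k].astype(int) for k in range(3)]
print("knobpx",hsv[252,282],W[252,282],hsv[250,279],W[250,279])
x,y,zz=W[...,0],W[...,1],W[...,2]
box=(x>.3)&(x<.75)&(y>-.25)&(y<.35)
k=(H>=4)&(H<=22)&(S>110)&(V>90)&(zz>.07)&box;P=W[k];print("knob",len(P),P.mean(0).round(4) if len(P) else 0)
if len(P)>5:
    print(P.min(0).round(3),P.max(0).round(3));T=P[P[:,2]>np.percentile(P[:,2],85)-.005];print(" top",len(T),T.mean(0).round(4),cv2.minAreaRect((T[:,:2]*1000).astype(np.float32)))
red=((H<4)|(H>174))&(S>150)&(V>100)&box&(zz>.04)
nc,l,st,ce=cv2.connectedComponentsWithStats(red.astype(np.uint8))
for a in range(1,nc):
    if st[a,4]>=4: print("red",ce[a].round(1),st[a,4],np.nanmedian(W[l==a],0).round(4))
c=(x>.6)&(x<1.0)&(y>-.2)&(y<.1)&(zz>.13)&(zz<.3);P=W[c]
print("cam",len(P),P.min(0).round(3),P.max(0).round(3),np.median(P,0).round(3))
a=cv2.resize(i[160:300,160:370],(800,533),interpolation=cv2.INTER_CUBIC)
b=cv2.resize(i[120:200,335:395],(200,267),interpolation=cv2.INTER_CUBIC);a[:267,600:]=b;cv2.imwrite("pics/c1.png",a)
for r in range(124,160,4): print(r,[(q,*W[r,q].round(3)) for q in range(352,382,6)])
```

```text
knobpx [ 12 161 222] [ 0.50003719 -0.15849912  0.11209601] [ 14 148 225] [ 0.49688606 -0.15143414  0.11447736]
knob 128 [ 0.4983 -0.1569  0.1099]
[ 0.479 -0.166  0.096] [ 0.523 -0.144  0.117]
 top 89 [ 0.4987 -0.1556  0.1128] ((500.8518371582031, -154.2642822265625), (43.370361328125, 13.023279190063477), 16.150991439819336)
red [201.9 202.4] 19 [0.4426 0.1147 0.07  ]
red [226.  223.7] 22 [0.4561 0.0141 0.0703]
red [251.2 247.7] 26 [ 0.4659 -0.0842  0.0696]
cam 471 [ 0.822 -0.071  0.13 ] [ 0.908 -0.033  0.218] [ 0.868 -0.06   0.209]
124 [(352, np.float64(1.583), np.float64(0.534), np.float64(-0.432)), (358, np.float64(1.58), np.float64(0.492), np.float64(-0.406)), (364, np.float64(1.576), np.float64(0.452), np.float64(-0.38)), (370, np.float64(1.581), np.float64(0.419), np.float64(-0.362)), (376, np.float64(1.582), np.float64(0.384), np.float64(-0.342))]
128 [(352, np.float64(1.584), np.float64(0.529), np.float64(-0.457)), (358, np.float64(1.583), np.float64(0.489), np.float64(-0.433)), (364, np.float64(1.588), np.float64(0.454), np.float64(-0.414)), (370, np.float64(0.886), np.float
[... 1697 characters left out ...]
), np.float64(0.346), np.float64(-0.481))]
152 [(352, np.float64(1.582), np.float64(0.491), np.float64(-0.609)), (358, np.float64(1.59), np.float64(0.455), np.float64(-0.589)), (364, np.float64(0.877), np.float64(-0.052), np.float64(0.139)), (370, np.float64(1.579), np.float64(0.371), np.float64(-0.524)), (376, np.float64(1.585), np.float64(0.339), np.float64(-0.505))]
156 [(352, np.float64(1.582), np.float64(0.484), np.float64(-0.636)), (358, np.float64(1.588), np.float64(0.447), np.float64(-0.613)), (364, np.float64(0.881), np.float64(-0.052), np.float64(0.122)), (370, np.float64(1.594), np.float64(0.374), np.float64(-0.564)), (376, np.float64(1.58), np.float64(0.329), np.float64(-0.525))]
```

View pics/c1.png

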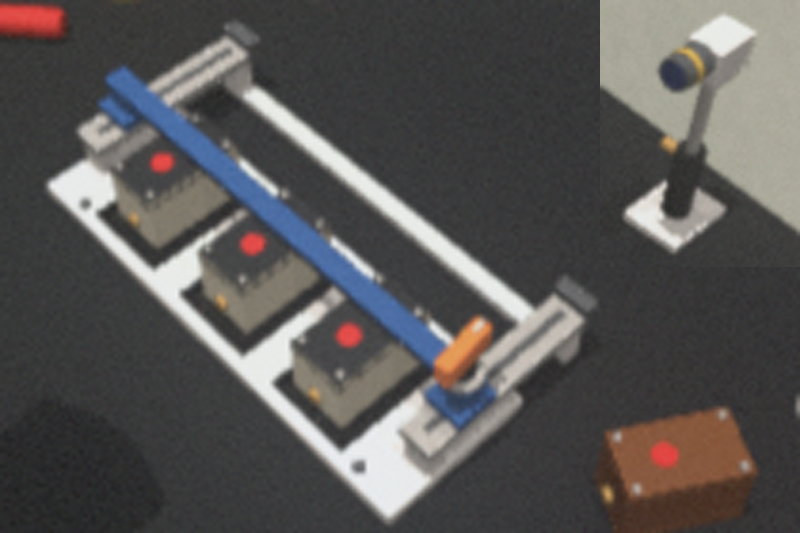

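The crop confirms the target: three cream modules under the blue bar. The orange knob (crop 465,350) stands on the bar's right end, and the brown look-alike (680,470) lies apart. The knob's centre is about (0.500,-0.155), with its long axis at 16°. I'll move above it and check from near.

```bash
python3 -m handwheel '[{"dx":0.0229,"dy":0.0283},{"dx":0.0229,"dy":0.0283},{"dx":0.0229,"dy":0.0283},{"dx":0.0229,"dy":0.0283},{"dx":0.0229,"dy":0.0283}]'
python3 -m handwheel '[{"dx":0.0229,"dy":0.0283},{"dx":0.0229,"dy":0.0283},{"dx":0.0229,"dy":0.0283},{"dx":0.0229,"dy":0.0283},{"dx":0.0229,"dy":0.0283}]'
python3 -m handwheel '[{"dx":0.0229,"dy":0.0283},{"dx":0.0229,"dy":0.0283},{"dx":0.0229,"dy":0.0283},{"dx":0.0229,"dy":0.0283},{"dx":0.0229,"dy":0.0283}]'
python3 -m handwheel '[{"dx":0},{"dx":0}]'
python3 - <<'E'
from h import *
s=env.observe();print(s["time"],s["tcp_pos"],s["tool_rot"])
i,d,c=snap("wrist");W=cloud(d,c);np.savez("w1.npz",i=i,W=W);cv2.imwrite("pics/w1.png",i)
hsv=cv2.cvtColor(i,cv2.COLOR_BGR2HSV);H,S,V=[hsv[...,k].astype(int) for k in range(3)]
k=(H>=4)&(H<=22)&(S>110)&(V>90)&(W[...,2]>.09)
P=W[k];print(len(P))
if len(P)>5:
    T=P[abs(P[:,2]-np.percentile(P[:,2],70))<.004];print(T.mean(0),cv2.minAreaRect((T[:,:2]*1000).astype(np.float32)))
E
```

```text
0.1 [ 0.15639973 -0.5790271   0.24924895] [-1.79897900e+02 -6.19394978e-03  1.51132696e+01]
6
[ 0.16083641 -0.63979306  0.30648397] ((160.7958984375, -639.83935546875), (1.8674646615982056, 0.43328920006752014), 51.816383361816406)validation failed for argument at $[0]...
validation failed for argument at $[0]...
validation failed for argument at $[0]...
validation failed for argument at $[0]...
```

View pics/w1.png

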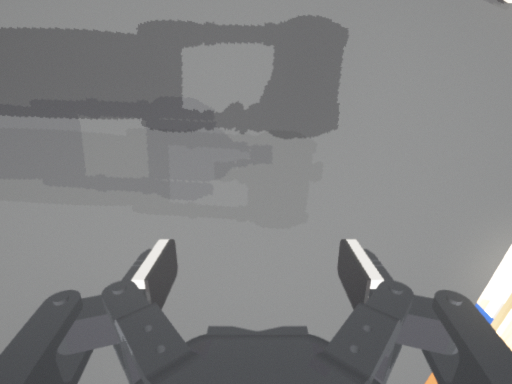

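The picture shows only the empty bench between the fingers, because the rows were refused. It looks as if every row needs all its fields.

```bash
python3 -m handwheel '[{"dx":0.0229,"dy":0.0283,"dz":0,"yaw":0,"gripper":0},{"dx":0.0229,"dy":0.0283,"dz":0,"yaw":0,"gripper":0},{"dx":0.0229,"dy":0.0283,"dz":0,"yaw":0,"gripper":0},{"dx":0.0229,"dy":0.0283,"dz":0,"yaw":0,"gripper":0},{"dx":0.0229,"dy":0.0283,"dz":0,"yaw":0,"gripper":0}]'
```

```text
time: 0.57
tcp_pos: [0.2716, -0.4363, 0.2499]
tool_rot: [-180.0, 0.0, 15.1]
force: [1.3, -0.9, -0.2]
gripper_width: 0.0853
finger_force: 0.0
```

```bash
python3 -m handwheel '[{"dx":0.0229,"dy":0.0283,"dz":0,"yaw":0,"gripper":0},{"dx":0.0229,"dy":0.0283,"dz":0,"yaw":0,"gripper":0},{"dx":0.0229,"dy":0.0283,"dz":0,"yaw":0,"gripper":0},{"dx":0.0229,"dy":0.0283,"dz":0,"yaw":0,"gripper":0},{"dx":0.0229,"dy":0.0283,"dz":0,"yaw":0,"gripper":0}]'
python3 -m handwheel '[{"dx":0.0229,"dy":0.0283,"dz":0,"yaw":0,"gripper":0},{"dx":0.0229,"dy":0.0283,"dz":0,"yaw":0,"gripper":0},{"dx":0.0229,"dy":0.0283,"dz":0,"yaw":0,"gripper":0},{"dx":0.0229,"dy":0.0283,"dz":0,"yaw":0,"gripper":0},{"dx":0.01,"dy":0.02,"dz":0,"yaw":0,"gripper":0}]'
cat > knob.py <<'E'
from h import *
s=env.observe();print(s["time"],s["tcp_pos"],s["tool_rot"],s["force"],s["ft_torque"],s["gripper_width"])
import sys
i,d,c=snap("wrist");W=cloud(d,c);np.savez(sys.argv[1]+".npz",i=i,W=W);cv2.imwrite(f"pics/{sys.argv[1]}.png",i)
hsv=cv2.cvtColor(i,cv2.COLOR_BGR2HSV);H,S,V=[hsv[...,k].astype(int) for k in range(3)]
k=(H>=4)&(H<=22)&(S>110)&(V>90)&(W[...,2]>.08)
P=W[k];print("orange",len(P))
if len(P)>5:
    T=P[abs(P[:,2]-np.percentile(P[:,2],70))<.004];print(T.mean(0),cv2.minAreaRect((T[:,:2]*1000).astype(np.float32)))
k=(H>100)&(H<125)&(S>120)&(V>60)&(W[...,2]>.07)&(W[...,2]<.1);P=W[k];print("bar",len(P),np.median(P,0),cv2.minAreaRect((P[:,:2]*1000).astype(np.float32)))
E
python3 knob.py w2
```

```text
time: 0.98
tcp_pos: [0.3861, -0.2946, 0.2501]
tool_rot: [-180.0, 0.0, 15.1]
force: [0.7, -0.1, 0.8]
gripper_width: 0.0858
finger_force: 0.0
time: 1.4
tcp_pos: [0.4887, -0.1604, 0.2496]
tool_rot: [-179.9, -0.0, 15.2]
force: [1.7, -0.2, -0.3]
gripper_width: 0.0854
finger_force: 0.0
1.4 [ 0.48869971 -0.1603502   0.2495751 ] [-1.79931670e+02 -7.22845214e-03  1.52385301e+01] [ 1.6512558  -0.16454374 -0.32398373] [-0.04113479  0.01105275 -0.04500156] 0.08538837415189272
orange 525
[ 0.50229214 -0.15153756  0.11315127] ((502.41143798828125, -151.6105194091797), (43.005821228027344, 11.580085754394531), 14.774480819702148)
bar 3307 [0.48145787 0.01030603 0.07959292] ((482.9637756347656, -6.9415283203125), (18.270246505737305, 261.7823791503906), 7.025125026702881)
```

View pics/w2.png

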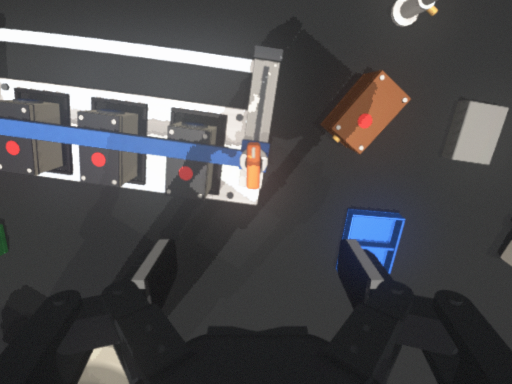

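The wrist view shows the knob at (254,165), the bar from (0,128) to (240,155), red dots at (13,148), (98,160) and (186,173), and the brown look-alike at (365,110). The knob is at (0.502,-0.152), top z 0.113, axis 15°. I'll descend and grip.

```bash
python3 -m handwheel '[{"dx":0.0136,"dy":0.0088,"dz":-0.028,"yaw":0,"gripper":0},{"dx":0,"dy":0,"dz":-0.029,"yaw":0,"gripper":0},{"dx":0,"dy":0,"dz":-0.029,"yaw":0,"gripper":0},{"dx":0,"dy":0,"dz":-0.029,"yaw":0,"gripper":0},{"dx":0,"dy":0,"dz":-0.028,"yaw":0,"gripper":0}]'
python3 -m handwheel '[{"dx":0,"dy":0,"dz":0,"yaw":0,"gripper":1},{"dx":0,"dy":0,"dz":0,"yaw":0,"gripper":1},{"dx":0,"dy":0,"dz":0,"yaw":0,"gripper":1},{"dx":0,"dy":0,"dz":0,"yaw":0,"gripper":1},{"dx":0,"dy":0,"dz":0,"yaw":0,"gripper":1}]'
python3 -m handwheel '[{"dx":0,"dy":0,"dz":0,"yaw":0,"gripper":1},{"dx":0,"dy":0,"dz":0,"yaw":0,"gripper":1},{"dx":0,"dy":0,"dz":0,"yaw":0,"gripper":1}]'
```

```text
time: 1.87
tcp_pos: [0.5002, -0.1541, 0.1054]
tool_rot: [-180.0, 0.0, 15.1]
force: [-0.3, 0.3, -0.1]
gripper_width: 0.0855
finger_force: 0.0
time: 2.28
tcp_pos: [0.5017, -0.1548, 0.1099]
tool_rot: [179.9, -0.2, 15.1]
force: [-0.7, 0.2, -0.2]
gripper_width: 0.0252
finger_force: 0.0
time: 2.53
tcp_pos: [0.5012, -0.1528, 0.1099]
tool_rot: [-179.9, -0.2, 15.2]
force: [-3.2, 7.6, 7.4]
gripper_width: 0.0126
finger_force: 58.6
```

```bash
python3 -m handwheel '[{"dx":0,"dy":0,"dz":0,"yaw":0.12,"gripper":1},{"dx":0,"dy":0,"dz":0,"yaw":0.12,"gripper":1},{"dx":0,"dy":0,"dz":0,"yaw":0.12,"gripper":1},{"dx":0,"dy":0,"dz":0,"yaw":0.12,"gripper":1},{"dx":0,"dy":0,"dz":0,"yaw":0.12,"gripper":1}]'
python3 -m handwheel '[{"dx":0,"dy":0,"dz":0,"yaw":0.12,"gripper":1},{"dx":0,"dy":0,"dz":0,"yaw":0.12,"gripper":1},{"dx":0,"dy":0,"dz":0,"yaw":0.12,"gripper":1},{"dx":0,"dy":0,"dz":0,"yaw":0.12,"gripper":1},{"dx":0,"dy":0,"dz":0,"yaw":0.12,"gripper":1}]'
python3 -m handwheel '[{"dx":0,"dy":0,"dz":0,"yaw":0.04,"gripper":1},{"dx":0,"dy":0,"dz":0,"yaw":0,"gripper":1}]'
python3 knob.py w3
```

```text
time: 2.95
tcp_pos: [0.5019, -0.1526, 0.1094]
tool_rot: [179.9, -0.3, 49.9]
force: [1.8, 6.1, 3.6]
gripper_width: 0.012
finger_force: 67.1
time: 3.37
tcp_pos: [0.5018, -0.1524, 0.1094]
tool_rot: [179.8, -0.2, 84.3]
force: [0.8, 8.0, 4.2]
gripper_width: 0.0123
finger_force: 68.4
time: 3.53
tcp_pos: [0.5018, -0.1524, 0.1094]
tool_rot: [179.8, -0.2, 86.4]
force: [0.3, 7.6, 4.0]
gripper_width: 0.0124
finger_force: 69.0
3.5333 [ 0.50180328 -0.15237168  0.10943159] [179.81219656  -0.18599045  86.40075632] [0.28571959 7.5754243  4.03982631] [ 1.24567332 -0.10902553  0.04431561] 0.01237203619419357
orange 2032
[ 0.50165313 -0.14946155  0.11324328] ((501.396484375, -150.8170928955078), (43.847755432128906, 12.819562911987305), 88.27789306640625)
bar 6786 [ 0.49190906 -0.07176238  0.07962557] ((492.7140197753906, -81.71342468261719), (18.027019500732422, 115.98634338378906), 7.453672409057617)
```

```bash
python3 -m handwheel '[{"dx":0.012,"dy":0.0015,"dz":0,"yaw":0,"gripper":1},{"dx":0.012,"dy":0.0015,"dz":0,"yaw":0,"gripper":1},{"dx":0.012,"dy":0.0015,"dz":0,"yaw":0,"gripper":1},{"dx":0.012,"dy":0.0015,"dz":0,"yaw":0,"gripper":1},{"dx":0.012,"dy":0.0015,"dz":0,"yaw":0,"gripper":1}]'
python3 -m handwheel '[{"dx":0.0015,"dy":0,"dz":0,"yaw":0,"gripper":1},{"dx":0,"dy":0,"dz":0,"yaw":0,"gripper":1}]'
python3 knob.py w4
```

```text
time: 4.0
tcp_pos: [0.5616, -0.1448, 0.1094]
tool_rot: [179.9, -0.2, 86.2]
force: [-3.6, 7.5, 5.9]
gripper_width: 0.0121
finger_force: 69.3
time: 4.17
tcp_pos: [0.5617, -0.1446, 0.1093]
tool_rot: [-179.8, -0.2, 86.2]
force: [-8.7, 8.8, 8.2]
gripper_width: 0.0122
finger_force: 73.3
4.1667 [ 0.56165792 -0.1446327   0.10931769] [-179.84828452   -0.20326742   86.24990375] [-8.73237038  8.77123693  8.18241019] [ 1.59610047  1.33217578 -0.07995511] 0.012247472627000731
orange 2034
[ 0.56133571 -0.14209874  0.11318969] ((561.1263427734375, -143.5060577392578), (44.26591491699219, 12.93167781829834), 89.8157730102539)
bar 6894 [ 0.55173624 -0.06503129  0.07962631] ((552.5059204101562, -73.9756088256836), (18.17744255065918, 116.97815704345703), 7.0443115234375)
```

```bash
python3 -m handwheel '[{"dx":0,"dy":0,"dz":0,"yaw":0,"gripper":0},{"dx":0,"dy":0,"dz":0,"yaw":0,"gripper":0},{"dx":0,"dy":0,"dz":0.02,"yaw":0,"gripper":0},{"dx":0,"dy":0,"dz":0.04,"yaw":0,"gripper":0},{"dx":0,"dy":0,"dz":0.04,"yaw":0,"gripper":0}]'
python3 -m handwheel '[{"dx":-0.018,"dy":0.016,"dz":0.02,"yaw":-0.125,"gripper":0},{"dx":-0.018,"dy":0.016,"dz":0.02,"yaw":-0.125,"gripper":0},{"dx":-0.018,"dy":0.016,"dz":0,"yaw":-0.125,"gripper":0},{"dx":-0.018,"dy":0.016,"dz":0,"yaw":-0.125,"gripper":0},{"dx":-0.018,"dy":0.016,"dz":0,"yaw":-0.125,"gripper":0}]'
python3 -m handwheel '[{"dx":-0.018,"dy":0.016,"dz":0,"yaw":-0.125,"gripper":0},{"dx":-0.018,"dy":0.016,"dz":0,"yaw":-0.125,"gripper":0},{"dx":-0.018,"dy":0.016,"dz":0,"yaw":-0.125,"gripper":0},{"dx":-0.018,"dy":0.016,"dz":0,"yaw":-0.125,"gripper":0},{"dx":0,"dy":0,"dz":0,"yaw":-0.125,"gripper":0}]'
python3 -m handwheel '[{"dx":0,"dy":0,"dz":0,"yaw":-0.125,"gripper":0},{"dx":0,"dy":0,"dz":0,"yaw":-0.008,"gripper":0}]'
python3 knob.py w5
python3 - <<'E'
from h import *
z=np.load("w5.npz");W=z["W"]
m=(abs(W[...,2]-.0685)<.004)&(W[...,0]>.36)&(W[...,0]<.53)
nc,l,st,ce=cv2.connectedComponentsWithStats(cv2.morphologyEx(m.astype(np.uint8),cv2.MORPH_OPEN,np.ones((3,3))))
for a in range(1,nc):
    if st[a,4]>300:
        P=W[l==a];print(st[a],np.median(P[:,2]),cv2.minAreaRect((P[:,:2]*1000).astype(np.float32)))
# camera axis from clouds
for n in("top0","side0"):
    W=np.load(n+".npz")["W"];P=W[(W[...,0]>.8)&(W[...,0]<.93)&(abs(W[...,1]+.05)<.06)&(W[...,2]>.19)&(W[...,2]<.24)]
    print(n,len(P),cv2.minAreaRect((P[:,:2]*1000).astype(np.float32)))
E
```

```text
time: 4.63
tcp_pos: [0.5614, -0.1467, 0.2069]
tool_rot: [-179.8, -0.0, 86.1]
force: [0.8, -0.3, 1.5]
gripper_width: 0.0725
finger_force: 0.0
time: 5.05
tcp_pos: [0.4717, -0.0665, 0.2486]
tool_rot: [179.8, -0.1, 50.0]
force: [-0.1, 0.3, 0.7]
gripper_width: 0.0854
finger_force: 0.0
time: 5.47
tcp_pos: [0.3985, -0.001, 0.249]
tool_rot: [180.0, -0.2, 14.3]
force: [-1.0, 0.1, 0.9]
gripper_width: 0.0855
finger_force: 0.0
time: 5.63
tcp_pos: [0.4002, -0.0027, 0.2483]
tool_rot: [180.0, -0.1, 6.7]
force: [0.5, -0.2, -0.4]
gripper_width: 0.0857
finger_force: 0.0
5.6333 [ 0.40019746 -0.00265157  0.24830777] [ 1.79956815e+02 -1.47067614e-01  6.68181988e+00] [ 0.51848803 -0.15257986 -0.36125704] [0.03257862 0.01520256 0.02737465] 0.08570592913997727
orange 1077
[ 0.56004712 -0.14312516  0.1130496 ] ((561.0376586914062, -143.36280822753906), (44.66720962524414, 14.13515567779541), 88.18992614746094)
bar 6770 [0.536311   0.05576107 0.0796379 ] ((537.0995483398438, 42.1444091796875), (18.785184860229492, 349.4230651855469), 7.201148509979248)
[ 223   68   46   80 3466] 0.0696344828848493 ((465.97857666015625, 17.193649291992188), (80.24057006835938, 45.76921081542969), 7.4222092628479)
[ 125   70   52   79 3448] 0.06965565511662969 ((453.28143310546875, 116.82868194580078), (80.4081802368164, 47.36915969848633), 6.53373384475708)
[ 316   71   50   79 3461] 0.06972262213457509 ((475.6194763183594, -80.8451919555664), (80.18869018554688, 46.86616134643555), 6.7511210441589355)
top0 240 ((864.5564575195312, -53.51042556762695), (84.21829986572266, 34.10001754760742), 5.005460262298584)
side0 376 ((864.7507934570312, -54.70576477050781), (85.45339965820312, 34.1044807434082), 7.119554042816162)
```

View pics/w5.png

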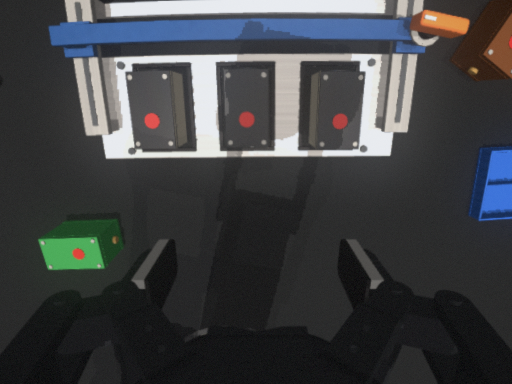

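The bar is fully back. The three modules' lids are fully uncovered at (152,108), (246,108) and (337,110), and the green decoy is off at (80,245). I'll start with the middle one.

```bash
cat > st.py <<'E'
from station import env
s=env.observe();print("ST",round(s["time"],2),s["tcp_pos"].round(4),s["tool_rot"].round(1),"F",s["force"].round(1),"M",s["ft_torque"].round(3),round(s["gripper_width"],4))
E
python3 -m handwheel '[{"dx":0.033,"dy":0.01,"dz":-0.01,"yaw":0.003,"gripper":0},{"dx":0.033,"dy":0.01,"dz":-0.01,"yaw":0.003,"gripper":0},{"dx":0,"dy":0,"dz":-0.036,"yaw":0,"gripper":0},{"dx":0,"dy":0,"dz":-0.036,"yaw":0,"gripper":0},{"dx":0,"dy":0,"dz":-0.036,"yaw":0,"gripper":0}]'
python3 -m handwheel '[{"dx":0,"dy":0,"dz":-0.036,"yaw":0,"gripper":0},{"dx":0,"dy":0,"dz":-0.036,"yaw":0,"gripper":0},{"dx":0,"dy":0,"dz":-0.004,"yaw":0,"gripper":0},{"dx":0,"dy":0,"dz":0,"yaw":0,"gripper":0},{"dx":0,"dy":0,"dz":0,"yaw":0,"gripper":1}]'; python3 st.py
python3 -m handwheel '[{"dx":0,"dy":0,"dz":0,"yaw":0,"gripper":1},{"dx":0,"dy":0,"dz":0,"yaw":0,"gripper":1},{"dx":0,"dy":0,"dz":0,"yaw":0,"gripper":1},{"dx":0,"dy":0,"dz":0,"yaw":0,"gripper":1},{"dx":0,"dy":0,"dz":0,"yaw":0,"gripper":1}]'; python3 st.py
```

```text
time: 6.1
tcp_pos: [0.4669, 0.0171, 0.1178]
tool_rot: [180.0, -0.0, 7.5]
force: [-0.1, -0.4, 0.2]
gripper_width: 0.0853
finger_force: 0.0
time: 6.52
tcp_pos: [0.4672, 0.017, 0.0452]
tool_rot: [180.0, -0.1, 7.3]
force: [0.3, -0.6, 0.1]
gripper_width: 0.0758
finger_force: 0.0
ST 6.52 [0.4672 0.017  0.0452] [ 1.8e+02 -1.0e-01  7.3e+00] F [ 0.3 -0.6  0.1] M [-0.011  0.044  0.01 ] 0.0758
time: 6.93
tcp_pos: [0.468, 0.0169, 0.0463]
tool_rot: [179.9, -0.3, 7.3]
force: [1.5, -1.3, 5.7]
gripper_width: 0.045
finger_force: 63.6
ST 6.93 [0.468  0.0169 0.0463] [179.9  -0.3   7.3] F [ 1.5 -1.3  5.7] M [-0.106  0.014  0.048] 0.045
```

```bash
python3 -m handwheel '[{"dx":0,"dy":0,"dz":0.01,"yaw":0,"gripper":1},{"dx":0,"dy":0,"dz":0.025,"yaw":0,"gripper":1},{"dx":0,"dy":0,"dz":0.035,"yaw":0,"gripper":1},{"dx":0,"dy":0,"dz":0.035,"yaw":0,"gripper":1},{"dx":0,"dy":0,"dz":0.015,"yaw":0,"gripper":1}]'; python3 st.py
python3 -m handwheel '[{"dx":0.024,"dy":0.003,"dz":0,"yaw":0,"gripper":1},{"dx":0.024,"dy":0.003,"dz":0,"yaw":0,"gripper":1},{"dx":0.024,"dy":0.003,"dz":0,"yaw":0,"gripper":1},{"dx":0.016,"dy":0.002,"dz":0,"yaw":0,"gripper":1}]'
python3 -m handwheel '[{"dx":0,"dy":0,"dz":0,"yaw":0,"gripper":1},{"dx":0,"dy":0,"dz":0,"yaw":0,"gripper":1},{"dx":0,"dy":0,"dz":0,"yaw":0,"gripper":1},{"dx":0,"dy":0,"dz":0,"yaw":0,"gripper":1}]'; python3 st.py
python3 -m handwheel '[{"dx":0,"dy":0,"dz":0,"yaw":0,"gripper":1}]'; python3 st.py
python3 -m handwheel '[{"dx":-0.024,"dy":-0.003,"dz":0,"yaw":0,"gripper":1},{"dx":-0.024,"dy":-0.003,"dz":0,"yaw":0,"gripper":1},{"dx":-0.024,"dy":-0.003,"dz":0,"yaw":0,"gripper":1},{"dx":-0.016,"dy":-0.002,"dz":0,"yaw":0,"gripper":1}]'
python3 -m handwheel '[{"dx":0,"dy":0,"dz":0,"yaw":0,"gripper":1},{"dx":0,"dy":0,"dz":0,"yaw":0,"gripper":1},{"dx":0,"dy":0,"dz":0,"yaw":0,"gripper":1},{"dx":0,"dy":0,"dz":0,"yaw":0,"gripper":1}]'; python3 st.py
python3 -m handwheel '[{"dx":0,"dy":0,"dz":0,"yaw":0,"gripper":1}]'; python3 st.py
```

```text
time: 7.35
tcp_pos: [0.4671, 0.0173, 0.1687]
tool_rot: [180.0, -0.3, 7.3]
force: [1.7, -0.2, -5.2]
gripper_width: 0.0452
finger_force: 63.0
ST 7.35 [0.4671 0.0173 0.1687] [180.   -0.3   7.3] F [ 1.7 -0.2 -5.2] M [ 0.02  -0.161 -0.015] 0.0452
time: 7.68
tcp_pos: [0.5553, 0.0286, 0.163]
tool_rot: [-180.0, 0.0, 7.3]
force: [-0.4, 0.8, -5.5]
gripper_width: 0.0455
finger_force: 63.1
time: 8.02
tcp_pos: [0.5534, 0.0282, 0.1632]
tool_rot: [-180.0, 0.1, 7.3]
force: [0.3, -0.2, -5.8]
gripper_width: 0.0453
finger_force: 63.1
ST 8.02 [0.5534 0.0282 0.1632] [-1.8e+02  1.0e-01  7.3e+00] F [ 0.3 -0.2 -5.8] M [-0.047 -0.07  -0.04 ] 0.0453
time: 8.1
tcp_pos: [0.5535, 0.0282, 0.1635]
tool_rot: [-180.0, 0.0, 7.3]
force: [0.1, -0.8, -5.9]
gripper_width: 0.0456
finger_force: 63.1
ST 8.1 [0.5535 0.0282 0.1635] [-180.     0.     7.3] F [ 0.1 -0.8 -5.9] M [ 0.076  0.015 -0.059] 0.0456
time: 8.43
tcp_pos: [0.464, 0.017, 0.1634]
tool_rot: [180.0, 0.0, 7.3]
force: [1.1, -0.0, -5.7]
gripper_width: 0.0453
finger_force: 63.1
time: 8.77
tcp_pos: [0.4666, 0.0173, 0.1635]
tool_rot: [180.0, -0.0, 7.3]
force: [0.0, 0.1, -6.6]
gripper_width: 0.0453
finger_force: 63.1
ST 8.77 [0.4666 0.0173 0.1635] [180.   -0.    7.3] F [ 0.   0.1 -6.6] M [-0.013 -0.049 -0.027] 0.0453
time: 8.85
tcp_pos: [0.4665, 0.0173, 0.1632]
tool_rot: [-180.0, 0.0, 7.3]
force: [0.0, -0.0, -5.9]
gripper_width: 0.0454
finger_force: 63.1
ST 8.85 [0.4665 0.0173 0.1632] [-180.     0.     7.3] F [ 0.  -0.  -5.9] M [ 0.001 -0.022  0.011] 0.0454
```

```bash
cat > avg.py <<'E'
from station import env,vision
import numpy as np
M=[]
for _ in range(8):
    vision.camera("wrist"); M.append(env.observe()["ft_torque"])
s=env.observe();c,n=np.cos(np.deg2rad(s["tool_rot"][2])),np.sin(np.deg2rad(s["tool_rot"][2]))
M=np.array(M);y=-n*M[:,0]+c*M[:,1];print("AVG My",y.mean().round(4),"+-",(y.std()/8**.5).round(4),s["time"])
E
python3 avg.py
python3 -m handwheel '[{"dx":0.024,"dy":0.003,"dz":0,"yaw":0,"gripper":1},{"dx":0.024,"dy":0.003,"dz":0,"yaw":0,"gripper":1},{"dx":0.024,"dy":0.003,"dz":0,"yaw":0,"gripper":1},{"dx":0.016,"dy":0.002,"dz":0,"yaw":0,"gripper":1}]' | head -2
python3 -m handwheel '[{"dx":0,"dy":0,"dz":0,"yaw":0,"gripper":1},{"dx":0,"dy":0,"dz":0,"yaw":0,"gripper":1},{"dx":0,"dy":0,"dz":0,"yaw":0,"gripper":1}]' | head -2
python3 avg.py
python3 -m handwheel '[{"dx":-0.024,"dy":-0.003,"dz":0,"yaw":0,"gripper":1},{"dx":-0.024,"dy":-0.003,"dz":0,"yaw":0,"gripper":1},{"dx":-0.024,"dy":-0.003,"dz":0,"yaw":0,"gripper":1},{"dx":-0.016,"dy":-0.002,"dz":0,"yaw":0,"gripper":1}]' | head -2
python3 -m handwheel '[{"dx":0,"dy":0,"dz":0,"yaw":0,"gripper":1},{"dx":0,"dy":0,"dz":0,"yaw":0,"gripper":1},{"dx":0,"dy":0,"dz":0,"yaw":0,"gripper":1}]' | head -2
python3 avg.py; python3 st.py
```

```text
AVG My 0.0057 +- 0.0121 9.25
time: 9.58
tcp_pos: [0.5558, 0.0285, 0.163]
time: 9.83
tcp_pos: [0.5537, 0.0282, 0.1629]
AVG My -0.0112 +- 0.0141 10.2333
time: 10.57
tcp_pos: [0.4644, 0.0171, 0.1633]
time: 10.82
tcp_pos: [0.4666, 0.0173, 0.1637]
AVG My 0.0045 +- 0.0073 11.2167
ST 11.22 [0.4663 0.0173 0.1631] [-180.     0.     7.3] F [-0.1  0.1 -5.7] M [-0.006 -0.011  0.004] 0.0451
```

The middle module shows no change in moment, so it is quiet. Setting it back.

```bash
python3 -m handwheel '[{"dx":0,"dy":0,"dz":-0.03,"yaw":0,"gripper":1},{"dx":0,"dy":0,"dz":-0.035,"yaw":0,"gripper":1},{"dx":0,"dy":0,"dz":-0.03,"yaw":0,"gripper":1},{"dx":0,"dy":0,"dz":-0.015,"yaw":0,"gripper":1},{"dx":0,"dy":0,"dz":-0.003,"yaw":0,"gripper":1}]'
python3 -m handwheel '[{"dx":0,"dy":0,"dz":-0.001,"yaw":0,"gripper":1},{"dx":0,"dy":0,"dz":-0.001,"yaw":0,"gripper":1},{"dx":0,"dy":0,"dz":0,"yaw":0,"gripper":1}]'; python3 st.py
```

```text
time: 11.63
tcp_pos: [0.4641, 0.0173, 0.0469]
tool_rot: [-179.9, 0.3, 7.3]
force: [-0.3, -0.6, -4.9]
gripper_width: 0.0458
finger_force: 63.4
time: 11.88
tcp_pos: [0.4672, 0.0172, 0.0498]
tool_rot: [180.0, -0.1, 7.3]
force: [0.1, 0.8, -5.2]
gripper_width: 0.0455
finger_force: 63.4
ST 11.88 [0.4672 0.0172 0.0498] [ 1.8e+02 -1.0e-01  7.3e+00] F [ 0.1  0.8 -5.2] M [-0.008 -0.062 -0.045] 0.0455
```

```bash
python3 -m handwheel '[{"dx":0,"dy":0,"dz":-0.002,"yaw":0,"gripper":1},{"dx":0,"dy":0,"dz":-0.001,"yaw":0,"gripper":1},{"dx":0,"dy":0,"dz":0,"yaw":0,"gripper":1}]'; python3 st.py
python3 -m handwheel '[{"dx":0,"dy":0,"dz":-0.001,"yaw":0,"gripper":1},{"dx":0,"dy":0,"dz":0,"yaw":0,"gripper":1}]'; python3 st.py
```

```text
time: 12.13
tcp_pos: [0.4669, 0.0172, 0.0464]
tool_rot: [180.0, -0.1, 7.3]
force: [0.1, 0.6, -3.1]
gripper_width: 0.0452
finger_force: 63.7
ST 12.13 [0.4669 0.0172 0.0464] [ 1.8e+02 -1.0e-01  7.3e+00] F [ 0.1  0.6 -3.1] M [ 0.024 -0.045  0.01 ] 0.0452
time: 12.3
tcp_pos: [0.467, 0.0172, 0.0463]
tool_rot: [180.0, -0.1, 7.3]
force: [-1.3, 0.4, 3.7]
gripper_width: 0.0455
finger_force: 64.6
ST 12.3 [0.467  0.0172 0.0463] [ 1.8e+02 -1.0e-01  7.3e+00] F [-1.3  0.4  3.7] M [0.071 0.645 0.007] 0.0455
```

```bash
python3 -m handwheel '[{"dx":0,"dy":0,"dz":0,"yaw":0,"gripper":0},{"dx":0,"dy":0,"dz":0,"yaw":0,"gripper":0},{"dx":0,"dy":0,"dz":0,"yaw":0,"gripper":0},{"dx":0,"dy":0,"dz":0,"yaw":0,"gripper":0},{"dx":0,"dy":0,"dz":0.035,"yaw":0,"gripper":0}]'
python3 -m handwheel '[{"dx":0,"dy":0,"dz":0.04,"yaw":0,"gripper":0},{"dx":0.0028,"dy":-0.033,"dz":0,"yaw":-0.003,"gripper":0},{"dx":0.0028,"dy":-0.033,"dz":0,"yaw":-0.002,"gripper":0},{"dx":0.0028,"dy":-0.032,"dz":0,"yaw":0,"gripper":0},{"dx":0,"dy":0,"dz":0,"yaw":0,"gripper":0}]'; python3 st.py
python3 -m handwheel '[{"dx":0,"dy":0,"dz":-0.03,"yaw":0,"gripper":0},{"dx":0,"dy":0,"dz":-0.035,"yaw":0,"gripper":0},{"dx":0,"dy":0,"dz":-0.01,"yaw":0,"gripper":0},{"dx":0,"dy":0,"dz":0,"yaw":0,"gripper":1},{"dx":0,"dy":0,"dz":0,"yaw":0,"gripper":1}]'; python3 st.py
python3 -m handwheel '[{"dx":0,"dy":0,"dz":0,"yaw":0,"gripper":1},{"dx":0,"dy":0,"dz":0,"yaw":0,"gripper":1},{"dx":0,"dy":0,"dz":0,"yaw":0,"gripper":1},{"dx":0,"dy":0,"dz":0,"yaw":0,"gripper":1}]'; python3 st.py
```

```text
time: 12.72
tcp_pos: [0.4621, 0.0174, 0.0724]
tool_rot: [-179.9, 0.7, 7.3]
force: [-0.4, 0.2, -0.6]
gripper_width: 0.0854
finger_force: 0.0
time: 13.13
tcp_pos: [0.4747, -0.0852, 0.1195]
tool_rot: [179.8, -0.0, 6.7]
force: [-0.6, -0.4, -0.9]
gripper_width: 0.0855
finger_force: 0.0
ST 13.13 [ 0.4747 -0.0852  0.1195] [179.8  -0.    6.7] F [-0.6 -0.4 -0.9] M [ 0.034  0.003 -0.028] 0.0855
time: 13.55
tcp_pos: [0.4744, -0.0804, 0.0445]
tool_rot: [-180.0, 0.1, 7.0]
force: [-0.3, -0.2, 0.2]
gripper_width: 0.0636
finger_force: 0.0
ST 13.55 [ 0.4744 -0.0804  0.0445] [-1.8e+02  1.0e-01  7.0e+00] F [-0.3 -0.2  0.2] M [-0.016  0.003 -0.04 ] 0.0636
time: 13.88
tcp_pos: [0.4761, -0.0811, 0.0469]
tool_rot: [179.9, -0.2, 7.0]
force: [0.6, -0.8, 6.0]
gripper_width: 0.0457
finger_force: 63.6
ST 13.88 [ 0.4761 -0.0811  0.0469] [179.9  -0.2   7. ] F [ 0.6 -0.8  6. ] M [0.057 0.098 0.038] 0.0457
```

```bash
python3 -m handwheel '[{"dx":0,"dy":0,"dz":0.01,"yaw":0,"gripper":1},{"dx":0,"dy":0,"dz":0.025,"yaw":0,"gripper":1},{"dx":0,"dy":0,"dz":0.035,"yaw":0,"gripper":1},{"dx":0,"dy":0,"dz":0.035,"yaw":0,"gripper":1},{"dx":0,"dy":0,"dz":0.015,"yaw":0,"gripper":1}]' | head -2
python3 -m handwheel '[{"dx":0.024,"dy":0.003,"dz":0,"yaw":0,"gripper":1},{"dx":0.024,"dy":0.003,"dz":0,"yaw":0,"gripper":1},{"dx":0.024,"dy":0.003,"dz":0,"yaw":0,"gripper":1},{"dx":0.016,"dy":0.002,"dz":0,"yaw":0,"gripper":1}]' | head -2
python3 -m handwheel '[{"dx":0,"dy":0,"dz":0,"yaw":0,"gripper":1},{"dx":0,"dy":0,"dz":0,"yaw":0,"gripper":1},{"dx":0,"dy":0,"dz":0,"yaw":0,"gripper":1}]' | head -2
python3 avg.py
python3 -m handwheel '[{"dx":-0.024,"dy":-0.003,"dz":0,"yaw":0,"gripper":1},{"dx":-0.024,"dy":-0.003,"dz":0,"yaw":0,"gripper":1},{"dx":-0.024,"dy":-0.003,"dz":0,"yaw":0,"gripper":1},{"dx":-0.016,"dy":-0.002,"dz":0,"yaw":0,"gripper":1}]' | head -2
python3 -m handwheel '[{"dx":0,"dy":0,"dz":0,"yaw":0,"gripper":1},{"dx":0,"dy":0,"dz":0,"yaw":0,"gripper":1},{"dx":0,"dy":0,"dz":0,"yaw":0,"gripper":1}]' | head -2
python3 avg.py; python3 st.py
```

```text
time: 14.3
tcp_pos: [0.4754, -0.0808, 0.1693]
time: 14.63
tcp_pos: [0.5636, -0.0692, 0.1635]
time: 14.88
tcp_pos: [0.5617, -0.0696, 0.1636]
AVG My 0.0646 +- 0.0085 15.2833
time: 15.62
tcp_pos: [0.4728, -0.0809, 0.1643]
time: 15.87
tcp_pos: [0.475, -0.0808, 0.1647]
AVG My -0.0668 +- 0.0127 16.2667
ST 16.27 [ 0.4747 -0.0807  0.1641] [-180.    0.    7.] F [-0.   0.6 -5.9] M [ 0.002 -0.06  -0.025] 0.0455
```

The moment swings by 0.13 N m between the out and back strokes, so the right module is the one that rattles. I'll carry it to the lens, which is at about (0.822,-0.058,0.20) with its axis at about 6.5°.

```bash
python3 -m handwheel '[{"dx":0.02,"dy":0,"dz":0.011,"yaw":0,"gripper":1},{"dx":0.038,"dy":0.001,"dz":0.011,"yaw":0,"gripper":1},{"dx":0.038,"dy":0.001,"dz":0.011,"yaw":0,"gripper":1},{"dx":0.038,"dy":0.001,"dz":0.01,"yaw":0,"gripper":1},{"dx":0.034,"dy":0.001,"dz":0,"yaw":-0.005,"gripper":1}]' | head -2
python3 -m handwheel '[{"dx":0.02,"dy":0.001,"dz":0,"yaw":0,"gripper":1},{"dx":0.01,"dy":0,"dz":0,"yaw":0,"gripper":1},{"dx":0,"dy":0,"dz":0,"yaw":0,"gripper":1},{"dx":0,"dy":0,"dz":0,"yaw":0,"gripper":1},{"dx":0,"dy":0,"dz":0,"yaw":0,"gripper":1}]'
python3 - <<'E'
from h import *
i,d,c=snap("side");W=cloud(d,c);np.savez("side2.npz",i=i,W=W)
j,d2,c2=snap("top")
W2=cloud(d2,c2)
cv2.imwrite("pics/fin.png",np.hstack([cv2.resize(i[80:320,150:420],(432,384)),cv2.resize(j[70:250,150:320],(363,384))]))
for A in(W,W2):
    P=A[(A[...,0]>.8)&(A[...,0]<.93)&(abs(A[...,1]+.05)<.06)&(A[...,2]>.185)&(A[...,2]<.24)]
    print(len(P),cv2.minAreaRect((P[:,:2]*1000).astype(np.float32)),P[P[:,0]<.832].mean(0))
    # lid of held module & nested lids
    for lo,hi,b in((.222,.236,(.6,.74,-.15,.0)),(.062,.076,(.4,.53,-.04,.16))):
        m=(A[...,2]>lo)&(A[...,2]<hi)&(A[...,0]>b[0])&(A[...,0]<b[1])&(A[...,1]>b[2])&(A[...,1]<b[3])
        nc,l,st,ce=cv2.connectedComponentsWithStats(m.astype(np.uint8))
        for a in range(1,nc):
            if st[a,4]>60: P=A[l==a];print(lo,st[a,4],P[:,2].mean().round(4),cv2.minAreaRect((P[:,:2]*1000).astype(np.float32)))
E
python3 st.py
```

```text
time: 16.68
tcp_pos: [0.6453, -0.0767, 0.2097]
time: 17.1
tcp_pos: [0.672, -0.0758, 0.2069]
tool_rot: [-180.0, 0.1, 6.7]
force: [-1.9, -0.3, -5.9]
gripper_width: 0.0456
finger_force: 66.7
395 ((864.769287109375, -54.112525939941406), (85.10419464111328, 34.09970474243164), 5.603759765625) [ 0.82562866 -0.0578291   0.20368615]
0.222 390 0.2293 ((654.6273803710938, -76.79705810546875), (67.78025817871094, 57.160011291503906), 70.64196014404297)
0.062 433 0.0692 ((452.6661376953125, 114.48320007324219), (81.11805725097656, 49.44561767578125), 6.3728346824646)
0.062 496 0.0692 ((464.41278076171875, 15.526145935058594), (81.82284545898438, 48.37410354614258), 7.472916603088379)
155 ((869.6964721679688, -52.967750549316406), (75.76522827148438, 34.02183532714844), 4.757072925567627) [ 0.83172056 -0.05342058  0.21528328]
0.222 123 0.2299 ((645.500732421875, -80.40296936035156), (31.6527099609375, 56.1529426574707), 5.01961088180542)
0.062 76 0.0694 ((464.0646057128906, 29.902618408203125), (75.21437072753906, 21.41079330444336), 1.5164397954940796)
0.062 290 0.0695 ((452.7737121582031, 114.17141723632812), (80.94033813476562, 46.29688262939453), 7.404880523681641)
ST 17.2 [ 0.6719 -0.0758  0.2077] [180.   -0.    6.7] F [-0.4 -1.  -6.5] M [-0.142  0.497  0.023] 0.045
```

View pics/fin.png

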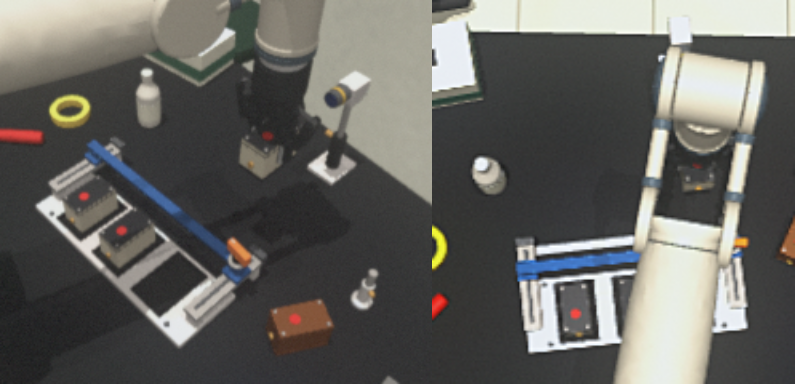

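The side view (left) shows the held module upright at (262,150), facing the lens at (335,97), with the two quiet modules back in their nests and the bar back. The wrist moment reads a bit high, so I'll check it before handing in.

```bash
python3 avg.py; python3 -m handwheel '[{"dx":0,"dy":0,"dz":0,"yaw":0,"gripper":1},{"dx":0,"dy":0,"dz":0,"yaw":0,"gripper":1}]'; python3 st.py
```

```text
AVG My -0.0714 +- 0.0825 17.6
time: 17.77
tcp_pos: [0.6725, -0.0757, 0.2073]
tool_rot: [-180.0, 0.0, 6.7]
force: [0.1, 0.4, -5.4]
gripper_width: 0.0452
finger_force: 70.5
ST 17.77 [ 0.6725 -0.0757  0.2073] [-180.     0.     6.7] F [ 0.1  0.4 -5.4] M [0.066 0.033 0.016] 0.0452
```

Settled: that was just swing from braking. Handing in.

```bash
python3 -c "
from station import env
print(env.sign_off())"
```

```text
the job is handed in; nothing more can be done
None
```

The right (-y) module is the one that rattles; I handed in with it held still and upright about 15 cm in front of the lens, the middle module shaken quiet and set back in its nest, the left one never lifted, and the bar fully back. The sign-off gave no verdict.

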